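# Scan the label that matches the customer's lock

## Robot

A 6-joint arm with a two-finger parallel gripper is mounted at the origin on the work surface. World frame = base frame: x ahead of the robot, y to its left, z up, the work surface at z = 0. Lengths are in mm, angles in rad, forces in N, time in s.
With the tool pointing down it reaches from about 300 to 775 mm from the base axis. Payload 14.6 kg.
Tool frame: the origin (TCP) lies between the finger pads; the fingertips stand 8 mm ahead of it and the grasp point (between the pads) lies 11 mm behind it; z points along the fingers, y is the direction in which the jaws open and shut (so a half turn about z gives the same grasp; the last joint's range is limited). The gripper opens to 94 mm and grips with 3 to 60 N. Pads are 16 mm wide; open, the fingers measure 119 mm over their backs; the gripper's body (75 mm by 177 mm) begins 78 mm behind the grasp point.
Start: joints at [-1.26, 0.3, 1.521, -0, 1.321, -0.067], TCP at [202.874, -511.206, 213.446] pointing down, gripper open.
Joint ranges: [-3.03, 3.03], [-0.79, 2.21], [0.23, 2.52], [-1.04, 4.18], [0, 3.07], [-2.55, 2.55]. Speed limits (rad/s): [2.22, 2.22, 2.57, 3.14, 3.14, 3.14].

## Interface

Orientations are given as [roll, pitch, yaw] about the fixed x, y, z axes, in that order (R = Rz(yaw) Ry(pitch) Rx(roll)).
In Python, from cell import manip gives the robot as it stands. The module is installed in compiled form; this text tells all that it offers.
- The arm moves only by the tool send_rows, never from a script. Its argument "series" is a list that holds one entry, the list of rows, each a list of 5 numbers: the opening, from 0 (shut) to 1 (fully open), then the shift along the tool's x, y, z in mm, then the turn about the tool's z in degrees. In form: [[[gripper, dx, dy, dz, roll], ...]]. A call has 1 to 10 rows; each row is the pose to reach, as a shift and turn from the pose commanded when the call began, along the tool's axes at that moment; what a row does not reach only later rows make up. A row lasts 1/10 s, in which the tool goes at most 50 mm and 8.59 degrees, less where a joint would pass 70% of its speed; a pose out of reach is approached as far as the arm can. A call with a gripper value outside its range is refused whole. The fingers move at their own pace and stop on an object; "newtons" is the grip in N (left out, the last holds). Time passes only in rows, so rows that repeat a pose let the fingers close. It gives the time, the measured TCP pose, the force and the opening at its end, in the units of the state.
- manip.read_state(): the state, without advancing time (a new reading comes with each control period).
- manip.camera(name): name is "scene" or "top" or "wrist"; returns a dict with "img" (420x560x3 uint8, red, green, blue), "vfov" (degrees; the focal length in pixels is half the picture's height over the tangent of half this angle, whatever the lens; pixels are square), "cx", "cy" (the principal point, pixels), "pose" (4x4, takes a point from camera to world coordinates); the wrist camera has in their place "T_tool_cam" (4x4, takes a point from camera to tool coordinates, whose origin is the TCP and whose axes are the flange's). Camera axes: x right, y down, z forward; pixel columns grow to the right and rows downward; lengths in mm; the calibration is good to about 2 mm. The wrist camera is an equidistant fisheye: a pixel r from the principal point sees the ray r / f radians off the axis. A picture is of the moment at which its call begins: read the wrist's pose just before it. There is no depth.
- manip.sign_off(): hands the job in, once; it reports no verdict.
Trained networks look in a picture, given as the dict that the camera call returned (one of the last four; its "shot" number tells which), for a name from the list of things; names that differ only in an ending like _2 or _b are one class to them, and where a whole thing is asked for, a point or a joint stands for the part that bears it (a point fixed in the world has none). Each returns a list of dicts, best first, with "conf" (0 to 1); they miss things now and then, are a little off and sometimes report something else, mostly with a low value. They report only what shows in the picture. A call takes as long as a camera call. They do not tell look-alikes from the thing itself.
- manip.find_in(target, picture): "rect" ([left, top, width, height] in pixels, round what is visible of it).
- manip.silhouettes(target, picture): "pixels" (420x560 bool, what is visible of it) and "rect" ([left, top, width, height] in pixels, round what is visible of it).
The state is a dict: "clock": time; "joints": joint angles; "qd": joint speeds; "effort": joint torques, N m; "eef_pos": TCP position; "eef_rot": TCP orientation; "wrist_force": force on the tool from outside, world axes, zero at the start; "moment": the same for the moment, N m; "finger_gap": finger opening in mm.
Only numpy, scipy, OpenCV 4.12 (cv2) and the standard library are available. Lean on these libraries where they do the work, as an engineer would, in place of code of your own. Each camera call takes 0.05 s, during which the arm holds its last target. There are 200 camera calls.

## Task

Ring up the lock that the customer has laid on the cork mat: take the hand scanner out of its charging dock and read the label on the display wedge that carries the same kind of lock, and no other label. To read it, hold the scanner by its handle with the trigger squeezed, its window about 6 cm from the label, square to it and aimed at its middle, and keep it still for a good second. Then lay the scanner flat on its underside in the middle of the black rubber mat and let go of it, leaving the locks and everything else on the counter where they are.

Things in the scene. Friction and masses are not known exactly. Their poses are not given: they have to be found in the camera images.
- scanner: straight hand scanner, 176 long, lying on its flat underside; origin at the centre of its underside, +x along its length to the nose, z up. Black head: x from 30 to 88, 42 wide, 34 high; grey handle: x from -88 to 30, 30 wide, 30 high; 0.16 kg. It reads straight along +x from the window. At the start its handle is pushed into the dock.
- window (a point): centre of the reading window on the end face of the scanner's nose, 88 ahead of its origin and 17 above its underside; axes as the scanner's
- grip (a point): centre of the handle level with the trigger, 50 behind the scanner's origin, 16 above its underside
- trigger (a joint): rubber trigger paddle on the scanner's +y flank, 36 long, 20 high, centred at x = -50; it stands 4 out of the flank. Fingers squeezing the handle's two flanks there press it: 0 free, 0.003 m fully squeezed (about 4.5 N)
- dock: fixed charging dock, a grey hooded sleeve over the scanner's handle: 106 long, 66 wide, 52 high, walls 6 thick, inside 54 wide and 46 high, closed at its +x end, open at its -x end. No floor: the scanner lies on the counter in it, its nose pointing to the dock's -x, its head and 20 of its handle outside. Origin at counter level in the middle of the open mouth, +x into the sleeve
- mat: fixed black rubber mat, 190 along x, 140 along y, 3 thick; origin at the centre of its underside
- tray: fixed cork mat for the customer's lock, 110 x 100, 4 thick; origin at the centre of its underside
- lock_round: loose disc padlock, a flat steel disc 60 across with a stubby catch; 18 thick, lying flat; origin at the middle of its underside. One of the three locks lies on the cork mat, the other two on a dark wooden board
- lock_bow: loose square padlock, 42 wide with a tall U shackle, 69 long in all; 18 thick, lying flat; origin at the middle of its underside. One of the three locks lies on the cork mat, the other two on a dark wooden board
- lock_cyl: loose door lock cylinder, a steel bar 66 long with a rib along it and a short cam in the middle; 18 thick, lying flat; origin at the middle of its underside. One of the three locks lies on the cork mat, the other two on a dark wooden board
- stand_round: fixed grey display wedge, 85 deep, 84 wide, 85 high, its -x side a face sloping at 45 degrees; on the upper half of that face a sample is mounted, the same shape as the disc padlock, standing 18 out of the face; the white label is on the lower half. Origin at the centre of the underside
- label_round: white barcode label, 46 wide (its y) and 28 high (its x, up the slope), on the sloping face of the wedge with the sample of the disc padlock; origin at its centre, +z straight out of the label, 45 degrees above level
- stand_bow: fixed grey display wedge, 85 deep, 84 wide, 85 high, its -x side a face sloping at 45 degrees; on the upper half of that face a sample is mounted, the same shape as the square padlock, standing 18 out of the face; the white label is on the lower half. Origin at the centre of the underside
- label_bow: white barcode label, 46 wide (its y) and 28 high (its x, up the slope), on the sloping face of the wedge with the sample of the square padlock; origin at its centre, +z straight out of the label, 45 degrees above level
- stand_cyl: fixed grey display wedge, 85 deep, 84 wide, 85 high, its -x side a face sloping at 45 degrees; on the upper half of that face a sample is mounted, the same shape as the door lock cylinder, standing 18 out of the face; the white label is on the lower half. Origin at the centre of the underside
- label_cyl: white barcode label, 46 wide (its y) and 28 high (its x, up the slope), on the sloping face of the wedge with the sample of the door lock cylinder; origin at its centre, +z straight out of the label, 45 degrees above level
- oiler: bystander: small white oil bottle, 44 dia, 100 tall, standing; origin at the centre of its underside
- cup: bystander: white mug, 68 dia, 85 tall, handle to its +y, standing; origin at the centre of its underside
- tape: bystander: roll of tape, 84 outside, 24 tall, lying flat; origin at the centre of its underside
- driver: bystander: screwdriver with red handle, about 200 long, lying along its x
- aerosol: bystander: spray can, 54 dia, 170 tall, standing; origin at the centre of its underside
- keybox: bystander: cardboard box, 60 x 70 x 45 tall; origin at the centre of its underside
Mind the look-alikes: they are no part of the job. Leave any white look-alike of the scanner alone.

How it is judged:
By the outcome, as a careful person would: the job done as asked, in the order asked, and still so for the second after the job is handed in, with the robot touching nothing.
It also fails if it takes over 72 s, if anything falls off the work surface, if the arm or the gripper's body presses on something with over 40 N, if the wrist force passes 120 N, or if a joint passes its speed limit or range.

## Working session

There is one attempt and no reset: what is moved stays moved. The work goes in short steps, Python scripts to look and compute and a tool call to move; the robot and the scene stay as the last step left them, time stands still between calls to the robot, and variables do not carry over. Pictures are saved under pics/ and viewed, about 8 in all and at most 12, crops included, and the job is handed in when it is done.

Besides the shell and the picture viewer there is one more tool, called by a JSON object that holds its "fn" and its "kwargs", one argument or row to a line. send_rows: Moves the arm, as the interface text tells. Its arguments: {"type":"object","properties":{"series":{"type":"array"},"newtons":{"type":"number"}},"required":["series"]}

```bash
mkdir -p pics
cat > h.py <<'E'
import numpy as np, cv2
from cell import manip
def save(n,im,s=1): cv2.imwrite('pics/'+n,cv2.resize(im,None,fx=s,fy=s,interpolation=cv2.INTER_CUBIC)[:,:,::-1])
def ray(c,u,v):
    f=210/np.tan(np.radians(c['vfov']/2)); P=c['pose']
    return P[:3,3],P[:3,:3]@np.array([(u-c['cx'])/f,(v-c['cy'])/f,1])
def onz(c,u,v,z):
    o,d=ray(c,u,v); return o+d*(z-o[2])/d[2]
def proj(c,p):
    f=210/np.tan(np.radians(c['vfov']/2)); P=c['pose']; q=P[:3,:3].T@(np.array(p)-P[:3,3]); return c['cx']+f*q[0]/q[2],c['cy']+f*q[1]/q[2]
E
python3 - <<'E'
from h import *
for n in ['top','scene']:
    c=manip.camera(n); save(n+'.png',c['img'],1.4); print(n,c['vfov'],c['cx'],c['cy'],c['pose'].round(3).tolist())
    for t in ['scanner','dock','mat','tray','lock_round','lock_bow','lock_cyl','stand_round','stand_bow','stand_cyl','label_bow','aerosol','oiler','cup']:
        r=manip.find_in(t,c)
        print(t,[(round(x['conf'],2),[round(float(a)) for a in x['rect']],onz(c,x['rect'][0]+x['rect'][2]/2,x['rect'][1]+x['rect'][3]/2,0)[:2].round().tolist()) for x in r[:4]])
E
```

```text
top 45.4152813416336 283.62152012518897 211.2586045180712 [[-0.029, -0.986, 0.162, 267.559], [-1.0, 0.028, -0.008, -10.747], [0.003, -0.163, -0.987, 1537.998], [0.0, 0.0, 0.0, 1.0]]
scanner [(0.96, [362, 265, 41, 57], [260.0, -315.0]), (0.8, [366, 159, 19, 36], [621.0, -316.0])]
dock [(0.79, [356, 127, 30, 40], [720.0, -304.0])]
mat [(0.91, [248, 148, 56, 64], [622.0, -0.0])]
tray [(0.65, [154, 152, 40, 33], [668.0, 316.0])]
lock_round [(0.54, [245, 118, 20, 16], [798.0, 61.0])]
lock_bow [(0.63, [157, 163, 21, 18], [657.0, 337.0]), (0.55, [366, 164, 19, 30], [615.0, -314.0])]
lock_cyl [(0.76, [286, 120, 22, 16], [789.0, -75.0]), (0.55, [364, 160, 18, 32], [623.0, -309.0])]
stand_round [(0.7, [260, 230, 34, 29], [418.0, -0.0]), (0.69, [421, 240, 26, 24], [380.0, -482.0])]
stand_bow [(0.95, [209, 215, 31, 34], [463.0, 162.0])]
stand_cyl [(0.25, [365, 162, 18, 33], [618.0, -310.0])]
label_bow [(0.62, [397, 223, 53, 42], [405.0, -450.0]), (0.54, [218, 220, 16, 6], [489.0, 157.0]), (0.24, [316, 218, 12, 9], [481.0, -142.0])]
aerosol [(0.65, [206, 113, 24, 34], [788.0, 179.0])]
oiler [(0.5
[... 851 characters left out ...]
1.0, -89.0]), (0.58, [333, 196, 30, 52], [417.0, 156.0]), (0.28, [171, 199, 20, 23], [580.0, -322.0])]
stand_round [(0.65, [282, 176, 34, 45], [368.0, -18.0]), (0.58, [303, 253, 29, 69], [689.0, 158.0])]
stand_bow [(0.89, [331, 196, 33, 53], [418.0, 153.0])]
stand_cyl [(0.81, [230, 168, 34, 45], [405.0, -185.0]), (0.25, [171, 199, 20, 24], [581.0, -322.0])]
label_bow [(0.45, [200, 271, 28, 16], [774.0, -91.0])]
aerosol [(0.98, [304, 255, 29, 66], [688.0, 158.0]), (0.73, [282, 179, 36, 44], [378.0, -11.0]), (0.43, [233, 228, 68, 58], [646.0, -2.0])]
oiler [(0.94, [328, 234, 17, 34], [545.0, 161.0]), (0.74, [232, 171, 35, 41], [406.0, -177.0])]
cup [(0.66, [198, 200, 32, 39], [571.0, -210.0])]
```

View pics/top.png

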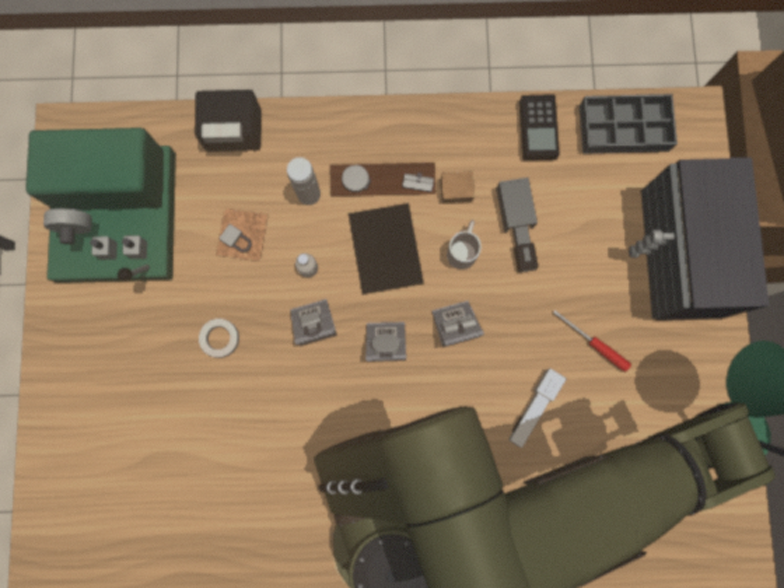

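Run:
```python
from h import *
c=manip.camera('top'); a=c['img'][110:300,140:460]; save('topcrop.png',a,2.5)
```

```text
(no output)
```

View pics/topcrop.png

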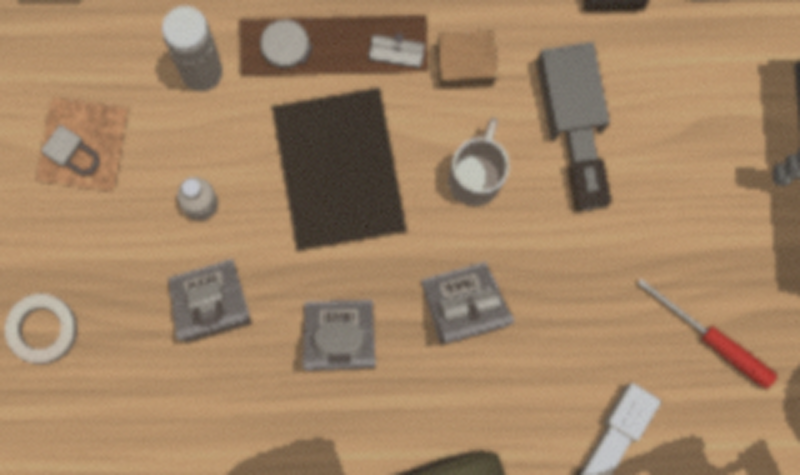

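View pics/scene.png

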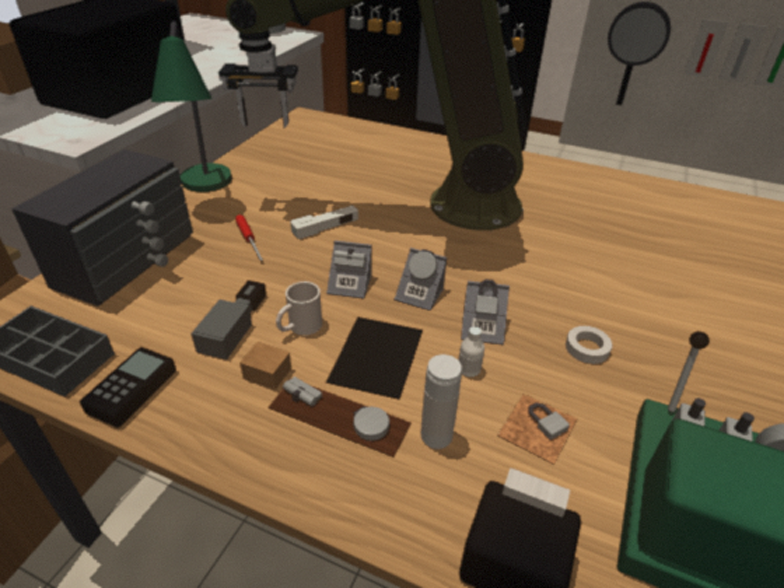

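The customer's lock is the square padlock, on the cork mat at crop (70,150). The matching wedge is the left one, at crop (207,300), with its label facing away from the robot. Two things could pass for the scanner:
- **Black head with grey handle**, in the dock at crop (590,190). This is the one to take.
- **White look-alike**, at crop (620,430). I'll leave it alone.

The oil bottle at crop (196,198) stands near the reading line.

```bash
cat >> h.py <<'E'
from scipy.spatial.transform import Rotation as Ro
def tool():
    s=manip.read_state(); return s,Ro.from_euler('xyz',s['eef_rot']),np.array(s['eef_pos'])
def delta(p,jaw=None):
    """tool shift to world TCP p; turn so that tool y lies along world angle jaw (deg), mod 180"""
    s,R,q=tool(); d=R.inv().apply(np.array(p)-q); t=None
    if jaw is not None:
        y=R.inv().apply([np.cos(np.radians(jaw)),np.sin(np.radians(jaw)),0]); t=np.degrees(np.arctan2(-y[0],y[1])); t=(t+90)%180-90
    print('shift',d.round(1),'turn',None if t is None else round(t,1))
def wray(c,u,v,R,q):
    f=210/np.tan(np.radians(c['vfov']/2)); a,b=u-c['cx'],v-c['cy']; r=np.hypot(a,b); th=r/f
    d=np.array([np.sin(th)*a/r,np.sin(th)*b/r,np.cos(th)]) if r>0 else np.array([0,0,1.])
    T=c['T_tool_cam']; return q+R.apply(T[:3,3]),R.apply(T[:3,:3]@d)
def wonz(c,u,v,z,R,q):
    o,d=wray(c,u,v,R,q); return o+d*(z-o[2])/d[2]
def wproj(c,p,R,q):
    f=210/np.tan(np.radians(c['vfov']/2)); T=c['T_tool_cam']; x=T[:3,:3].T@(R.inv().apply(np.array(p)-q)-T[:3,3])
    th=np.arctan2(np.hypot(x[0],x[1]),x[2]); h=np.hypot(x[0],x[1]); return c['cx']+f*th*x[0]/h,c['cy']+f*th*x[1]/h
E
python3 - <<'E'
from h import *
c=manip.camera('top')
k=lambda u,v,z: print((u,v,z),onz(c,140+u/2.5,110+v/2.5,z).round().tolist())
for a in [(581,166,34),(604,162,34),(575,210,34),(610,206,34),(541,54,52),(592,44,52),(607,125,52),(553,138,52)]: k(*a)
print('oiler cap, aero top');k(192,188,100);k(187,27,170)
print('mat');[k(*a) for a in [(274,106,3),(380,89,3),(406,232,3),(298,250,3)]]
print('stand');[k(*a) for a in [(178,338,0),(250,322,0),(168,278,0),(232,262,0),(203,282,25)]]
s,R,q=tool(); print(s['eef_rot'],s['joints'],R.as_matrix().round(2).tolist())
w=manip.camera('wrist'); print(w['T_tool_cam'].round(2).tolist(),w['vfov'],w['cx'],w['cy'])
delta([570,-320,300],100)
E
```

```text
(581, 166, 34) [616.0, -299.0, 34.0]
(604, 162, 34) [620.0, -327.0, 34.0]
(575, 210, 34) [561.0, -288.0, 34.0]
(610, 206, 34) [565.0, -331.0, 34.0]
(541, 54, 52) [755.0, -254.0, 52.0]
(592, 44, 52) [766.0, -318.0, 52.0]
(607, 125, 52) [662.0, -330.0, 52.0]
(553, 138, 52) [648.0, -263.0, 52.0]
oiler cap, aero top
(192, 188, 100) [587.0, 171.0, 100.0]
(187, 27, 170) [759.0, 167.0, 170.0]
mat
(274, 106, 3) [712.0, 79.0, 3.0]
(380, 89, 3) [730.0, -56.0, 3.0]
(406, 232, 3) [545.0, -82.0, 3.0]
(298, 250, 3) [526.0, 53.0, 3.0]
stand
(178, 338, 0) [421.0, 202.0, 0.0]
(250, 322, 0) [439.0, 114.0, 0.0]
(168, 278, 0) [496.0, 214.0, 0.0]
(232, 262, 0) [514.0, 135.0, 0.0]
(203, 282, 25) [486.0, 168.0, 25.0]
[-3.14151887e+00 -6.06475385e-05  3.77771690e-01] [-1.25961456e+00  2.99936401e-01  1.52101225e+00  5.73889640e-05
  1.32072165e+00 -6.66041311e-02] [[0.93, 0.37, 0.0], [0.37, -0.93, 0.0], [0.0, -0.0, -1.0]]
[[0.0, -0.97, -0.26, 75.14], [1.0, -0.0, 0.0, 0.33], [-0.0, -0.26, 0.97, -172.07], [0.0, 0.0, 0.0, 1.0]] 65.70646984690485 274.1273274094439 209.46562000392962
shift [411.8 -42.3 -86.6] turn 11.6
```

{"fn": "send_rows", "kwargs": {
  "series": [
    [[1,50,-5,-10,3],[1,100,-10,-20,6],[1,150,-15,-40,10],[1,200,-20,-50,12],[1,250,-25,-60,12],[1,300,-30,-60,12],[1,350,-35,-60,12],[1,370,-40,-60,12],[1,370,-40,-60,12],[1,370,-40,-60,12]]
  ]
}}

```text
clock: 2.65
eef_pos: [532.1, -337.3, 273.1]
eef_rot: [-3.141, 0.001, 0.169]
wrist_force: [-0.6, -0.1, 0.4]
finger_gap: 93.8
```

Run:
```python
from h import *
s,R,q=tool(); w=manip.camera('wrist'); np.savez('w1.npz',R=R.as_matrix(),q=q); save('w1.png',w['img'],1.4); print(q,s['eef_rot'],s['clock'])
for t in ['scanner','window','trigger','dock']:
    for m in manip.silhouettes(t,w)[:2]:
        ys,xs=np.nonzero(m['pixels']); r=cv2.minAreaRect(np.c_[xs,ys].astype(np.float32)); b=cv2.boxPoints(r)
        print(t,round(m['conf'],2),m['rect'],b.round().tolist(),[wonz(w,*p,34,R,q).round().tolist()[:2] for p in b])
```

```text
[ 532.1111747  -337.3164762   273.10101295] [-3.14131791e+00  5.36012014e-04  1.69385379e-01] 2.65
scanner 0.98 [196.1, 301.5, 84.2, 69.7] [[187.0, 353.0], [264.0, 291.0], [282.0, 314.0], [205.0, 376.0]] [[228.0, -242.0], [374.0, -350.0], [339.0, -383.0], [181.0, -276.0]]
scanner 0.84 [247.4, 74.9, 32.1, 77.3] [[247.0, 76.0], [280.0, 76.0], [280.0, 153.0], [247.0, 153.0]] [[660.0, -282.0], [667.0, -322.0], [570.0, -339.0], [564.0, -298.0]]
window 0.91 [245.9, 77.4, 33.2, 78.3] [[247.0, 76.0], [280.0, 76.0], [280.0, 153.0], [247.0, 153.0]] [[660.0, -282.0], [667.0, -322.0], [570.0, -339.0], [564.0, -298.0]]
window 0.89 [195.5, 300.4, 81.9, 71.4] [[187.0, 352.0], [264.0, 292.0], [281.0, 315.0], [204.0, 375.0]] [[231.0, -243.0], [372.0, -350.0], [338.0, -382.0], [184.0, -275.0]]
trigger 0.4 [201.5, 347.8, 7.4, 8.8] [[198.0, 353.0], [205.0, 347.0], [208.0, 350.0], [202.0, 357.0]] [[234.0, -262.0], [251.0, -272.0], [245.0, -278.0], [227.0, -268.0]]
dock 0.68 [238.3, 1.2, 53.6, 76.5] [[236.0, 80.0], [240.0, -2.0], [295.0, 0.0], [291.0, 82.0]] [[654.0, -269.0], [765.0, -254.0], [773.0, -324.0], [662.0, -337.0]]
```

View pics/w1.png

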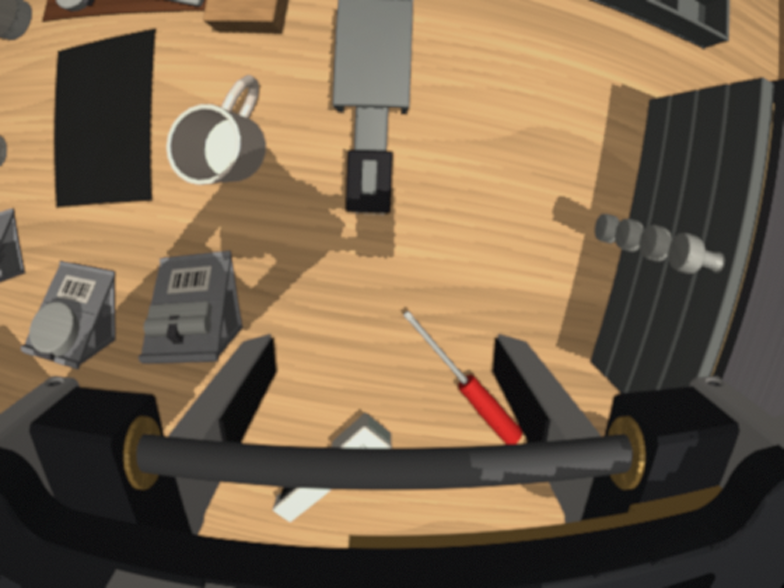

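The wrist view shows the black-headed scanner in the dock, with its head at px (369,180) of the 1.4x picture and its axis lined up with the tool. The screwdriver tip at (405,312) is close to the pull path. Before grasping, I'll look at the bow wedge and the oil bottle.

{"fn": "send_rows", "kwargs": {
  "series": [
    [[1,0,-50,-20,0],[1,0,-100,-40,0],[1,0,-150,-50,0],[1,10,-200,-50,0],[1,20,-250,-50,0],[1,35,-300,-50,0],[1,55,-345,-50,0],[1,70,-390,-50,0],[1,90,-435,-50,0],[1,90,-480,-50,0]]
  ]
}}

```text
clock: 3.9
eef_pos: [541.1, 149.5, 323.2]
eef_rot: [3.142, 0.0, 0.167]
wrist_force: [0.9, 0.4, 0.8]
finger_gap: 94.3
```

{"fn": "send_rows", "kwargs": {
  "series": [
    [[1,0,0,0,0],[1,0,0,0,0]]
  ]
}}

```text
clock: 4.1
eef_pos: [540.4, 148.3, 323.5]
eef_rot: [3.141, -0.0, 0.17]
wrist_force: [0.6, -0.3, 0.1]
finger_gap: 93.9
```

Run:
```python
from h import *
s,R,q=tool(); w=manip.camera('wrist'); np.savez('w2.npz',R=R.as_matrix(),q=q); save('w2.png',w['img'],1.4); print(q,s['eef_rot'],s['clock'])
for t in ['label_bow','stand_bow','oiler','mat']:
    for m in manip.silhouettes(t,w)[:3]:
        ys,xs=np.nonzero(m['pixels']); r=cv2.minAreaRect(np.c_[xs,ys].astype(np.float32)); b=cv2.boxPoints(r)
        print(t,round(m['conf'],2),m['rect'],b.round().tolist(),[wonz(w,*p,{'label_bow':22}.get(t,0),R,q).round().tolist()[:2] for p in b])
```

```text
[540.41971845 148.33718033 323.49383778] [ 3.14141390e+00 -3.42106986e-05  1.69568331e-01] 4.1
label_bow 0.98 [241.0, 198.5, 32.4, 17.3] [[241.0, 201.0], [272.0, 198.0], [274.0, 215.0], [242.0, 218.0]] [[492.0, 190.0], [504.0, 145.0], [480.0, 138.0], [467.0, 185.0]]
stand_bow 0.66 [510.5, 99.7, 44.2, 62.0] [[509.0, 161.0], [513.0, 98.0], [556.0, 101.0], [551.0, 163.0]] [[648.0, -275.0], [765.0, -258.0], [801.0, -382.0], [673.0, -402.0]]
oiler 0.96 [246.6, 125.7, 36.5, 35.5] [[247.0, 125.0], [280.0, 125.0], [280.0, 157.0], [247.0, 157.0]] [[606.0, 200.0], [614.0, 151.0], [566.0, 143.0], [557.0, 193.0]]
oiler 0.53 [462.4, 61.6, 44.6, 45.7] [[457.0, 98.0], [466.0, 57.0], [512.0, 67.0], [502.0, 108.0]] [[725.0, -130.0], [801.0, -137.0], [821.0, -244.0], [738.0, -235.0]]
mat 0.83 [332.8, 73.2, 88.5, 125.1] [[332.0, 192.0], [338.0, 71.0], [423.0, 75.0], [417.0, 196.0]] [[526.0, 53.0], [713.0, 80.0], [744.0, -60.0], [546.0, -93.0]]
mat 0.25 [145.1, 61.1, 42.8, 42.3] [[145.0, 78.0], [164.0, 57.0], [196.0, 85.0], [177.0, 107.0]] [[659.0, 375.0], [696.0, 349.0], [656.0, 289.0], [619.0, 313.0]]
```

View pics/w2.png

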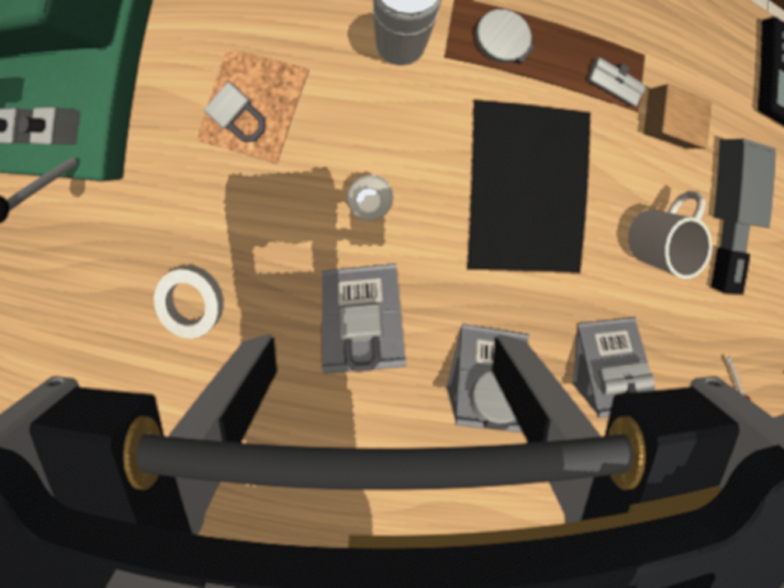

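Again at 1.4x: the bow wedge is at px (362,318), with its label at (360,291). The oil bottle is at (370,197), almost straight in front of the label. The disc and cylinder wedges are to the right.

Run:
```python
from h import *
from scipy.optimize import least_squares as LS
w=manip.camera('wrist'); s,R,q=tool(); P=lambda p:np.array(wproj(w,p,R,q))
obs=[((0,42,0),(322,270)),((0,-42,0),(397,265)),((-85,42,85),(323,372)),((-85,-42,85),(405,367))]
lab=[(339,283),(379,279),(383,300),(341,304)]
def f(x,full=0):
    a,b,t,h=x; M=lambda l:(a+l[0]*np.cos(t)-l[1]*np.sin(t),b+l[0]*np.sin(t)+l[1]*np.cos(t),l[2])
    e=[P(M(l))-np.array(o)/1.4 for l,o in obs]+[P(M((-h,0,h)))-np.array([257.3,208.])]
    return M((-h,0,h)) if full else np.ravel(e)
r=LS(f,[510,170,.2,25]); print('front mid, az, h',r.x.round(2),np.degrees(r.x[2]).round(1),'res',r.fun.round(1).tolist()); L=np.array(f(r.x,1)); print('label',L.round(1))
az=r.x[2]
for z in (95,100):
  for px in [(369,199),(371,197),(367,203)]:
    o=wonz(w,px[0]/1.4,px[1]/1.4,z,R,q); d=o-L
    print('cap',z,o.round(1),'along',(d[0]*np.cos(az)+d[1]*np.sin(az)).round(1),'lat',(-d[0]*np.sin(az)+d[1]*np.cos(az)).round(1))
# base of oiler: bottle silhouette visible
m=manip.silhouettes('oiler',w)[0]['pixels']; ys,xs=np.nonzero(m)
def g(x,o):
    pts=[(x[0]+22*np.cos(a),x[1]+22*np.sin(a),z) for a in np.linspace(0,6.28,40) for z in (0,60)]
    k=np.array([P(p) for p in pts]); return np.array([k[:,0].min()-xs.min(),k[:,0].max()-xs.max(),k[:,1].max()-ys.max()])
b=LS(g,[585,170],args=(0,)); print('bottle',b.x,b.fun)
crop=cv2.resize(w['img'][110:230,210:310],None,fx=6,fy=5); 
print('mat fit'); mo=[(475,100),(591,112),(581,272),(468,269)]
print([wonz(w,a/1.4,c/1.4,3,R,q).round().tolist() for a,c in mo])
save('lab.png',w['img'][110:240,215:335],5)
```

```text
front mid, az, h [5.0732e+02 1.6809e+02 2.5000e-01 2.1460e+01] 14.1 res [0.3, 0.5, 0.2, -0.2, -1.0, 0.1, 0.5, -0.3, 0.1, -0.0]
label [486.5 162.9  21.5]
cap 95 [590.2 167.9  95. ] along 101.8 lat -20.4
cap 95 [592.2 166.4  95. ] along 103.4 lat -22.3
cap 95 [586.4 169.   95. ] along 98.4 lat -18.3
cap 100 [590.5 167.7 100. ] along 102.1 lat -20.6
cap 100 [592.5 166.3 100. ] along 103.7 lat -22.4
cap 100 [586.8 168.9 100. ] along 98.8 lat -18.6
bottle [589.89343239 169.06104535] [ 0.03042657 -0.03023309 -0.00038656]
mat fit
[[713.0, 76.0, 3.0], [734.0, -61.0, 3.0], [548.0, -89.0, 3.0], [527.0, 48.0, 3.0]]
```

View pics/lab.png

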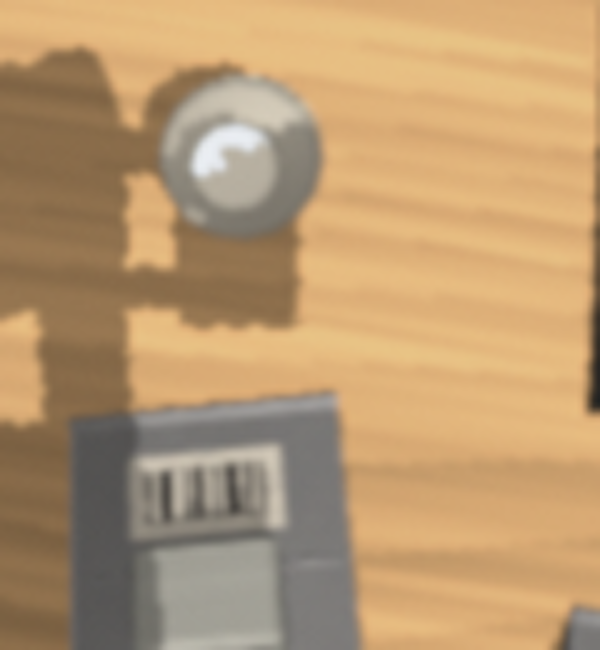

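The wedge fit is good: residuals are within 1 px, and it puts the label at (486.5,163,21.5) with azimuth 14°. The bottle cap, at about 100 mm along and 19 mm to the side, would sit about 10 mm inside the scanner's underside at 45°. I'll tilt the scanner to about 50.5° and aim slightly above the label's middle. Next I'll fetch the scanner.

{"fn": "send_rows", "kwargs": {
  "series": [
    [[1,0,50,0,0],[1,-5,100,0,0],[1,-10,150,0,0],[1,-15,200,0,0],[1,-20,250,20,0],[1,-20,300,40,0],[1,-20,350,60,0],[1,-18,400,80,0],[1,-18,450,90,0],[1,-18,464,110,0]]
  ]
}}

```text
clock: 5.45
eef_pos: [600.4, -316.2, 213.8]
eef_rot: [3.14, -0.002, 0.166]
wrist_force: [0.1, 1.2, 0.4]
finger_gap: 94.0
```

{"fn": "send_rows", "kwargs": {
  "series": [
    [[1,0,0,40,0],[1,0,0,80,0],[1,0,0,100,0],[1,0,0,110,0],[1,0,0,110,0]]
  ]
}}

```text
clock: 5.95
eef_pos: [600.2, -312.4, 102.6]
eef_rot: [-3.141, 0.001, 0.168]
wrist_force: [-0.6, 0.2, -0.1]
finger_gap: 93.6
```

Run:
```python
from h import *
s,R,q=tool(); w=manip.camera('wrist'); print(q,s['eef_rot'],s['clock'])
delta([601,-312,13],99.5)
for t in ['scanner','dock']:
    for m in manip.silhouettes(t,w)[:2]:
        ys,xs=np.nonzero(m['pixels']); b=cv2.boxPoints(cv2.minAreaRect(np.c_[xs,ys].astype(np.float32)))
        print(t,round(m['conf'],2),b.round().tolist(),[wonz(w,*p,34,R,q).round().tolist()[:2] for p in b])
save('w3.png',w['img'],1.2)
```

```text
[ 600.18450784 -312.42737922  102.60649003] [-3.14060446e+00  1.17856516e-03  1.67953571e-01] 5.95
shift [ 0.3 -0.6 91.1] turn 0.1
scanner 0.63 [[247.0, 142.0], [302.0, 142.0], [302.0, 260.0], [247.0, 260.0]] [[658.0, -283.0], [664.0, -323.0], [572.0, -341.0], [565.0, -297.0]]
dock 0.95 [[227.0, 140.0], [232.0, -3.0], [330.0, 0.0], [326.0, 144.0]] [[657.0, -268.0], [767.0, -253.0], [778.0, -326.0], [666.0, -341.0]]
```

View pics/w3.png

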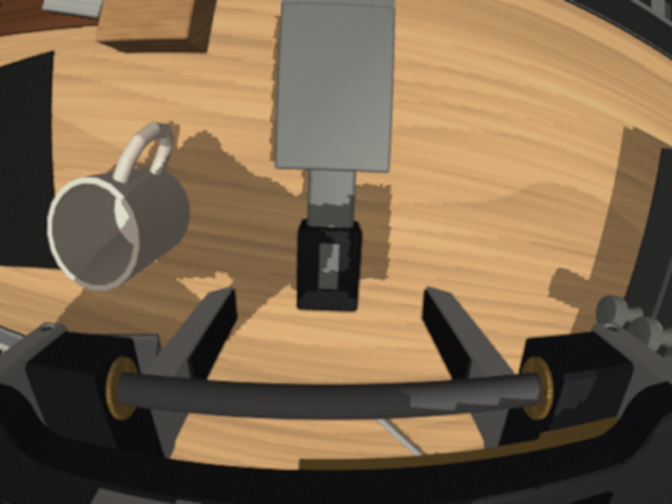

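The scanner is centred between the fingers, with its head at px (330,262) at 1.2x and the dock mouth at y=168. I'll descend, grip the head and pull.

{"fn": "send_rows", "kwargs": {
  "series": [
    [[1,0,0,40,0],[1,0,0,75,0],[1,0,0,90,0],[1,0,0,90,0],[0,0,0,90,0],[0,0,0,90,0],[0,0,0,90,0],[0,0,0,90,0],[0,0,0,90,0],[0,0,0,90,0]]
  ],
  "newtons": 25
}}

```text
clock: 7.1
eef_pos: [600.7, -312.3, 13.6]
eef_rot: [3.141, -0.0, 0.168]
wrist_force: [0.5, -0.0, 0.5]
finger_gap: 49.3
```

{"fn": "send_rows", "kwargs": {
  "series": [
    [[0,-15,0,-1,0],[0,-30,0,-1,0],[0,-45,0,-1,0],[0,-60,0,-1,0],[0,-75,0,-1,0],[0,-90,0,-1,0],[0,-105,0,-1,0],[0,-112,0,-1,0],[0,-112,0,-1,0],[0,-112,0,0,0]]
  ]
}}

```text
clock: 8.1
eef_pos: [490.4, -331.2, 14.1]
eef_rot: [3.141, 0.0, 0.168]
wrist_force: [-11.7, 3.2, 20.9]
finger_gap: 41.9
```

Run:
```python
from h import *
s,R,q=tool(); w=manip.camera('wrist'); print(q,s['wrist_force'],s['moment'],s['finger_gap'])
save('w4.png',w['img'],1.2)
```

```text
[ 490.41004357 -331.1990772    14.14359465] [-11.69628362   3.24678249  20.90868345] [ 0.57657947  2.04923455 -0.05025364] 41.89955796732986
```

View pics/w4.png

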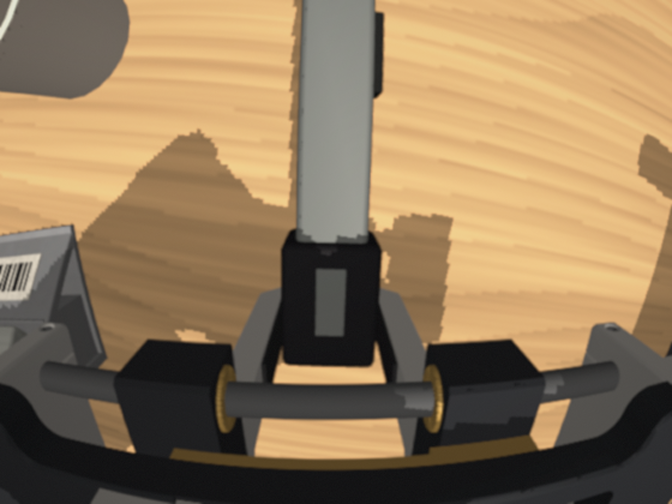

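The scanner is out of the dock, with its trigger showing at px (378,55). Before opening the fingers I'll check where the screwdriver tip is.

Run:
```python
from h import *
w=manip.camera('wrist'); d=np.load('w1.npz'); R0=Ro.from_matrix(d['R']); q0=d['q']; s,R,q=tool()
for a,b in [(405,312),(465,378),(480,400),(520,440)]:
    p=wonz(w,a/1.4,b/1.4,6,R0,q0); print(p.round(),R.inv().apply(p-q).round())
m=manip.silhouettes('scanner',w)[0]; ys,xs=np.nonzero(m['pixels']); print(m['conf'],m['rect'])
for p in [(300/1.2,241/1.2),(370/1.2,241/1.2),(299/1.2,5),(372/1.2,5)]: x=wonz(w,*p,30,R,q); print(x.round(),R.inv().apply(x-q).round(1))
for p in [(376/1.2,97/1.2),(382/1.2,14/1.2)]: x=wonz(w,*p,24,R,q); print('trig',x.round(),R.inv().apply(x-q).round(1))
```

```text
[ 473. -370.    6.] [-24.  35.   8.]
[ 410. -447.    6.] [-99. 101.   8.]
[ 386. -471.    6.] [-126.  120.    8.]
[ 339. -534.    6.] [-183.  174.    8.]
0.89 [233.8, 0.0, 88.4, 305.7]
[ 525. -314.   30.] [ 37.3 -11.4 -15.8]
[ 530. -342.   30.] [ 37.3  17.5 -15.8]
[ 622. -297.   30.] [135.  -11.5 -15.8]
[ 627. -326.   30.] [135.2  17.8 -15.8]
trig [ 589. -335.   24.] [96.9 19.8 -9.8]
trig [ 626. -331.   24.] [133.9  22.7  -9.8]
```

{"fn": "send_rows", "kwargs": {
  "series": [
    [[0.75,0,0,0,0],[0.75,0,0,0,0],[0.75,0,0,0,0],[0.75,0,0,0,0],[0.75,0,0,0,0],[0.75,40,1,0,0],[0.75,80,2,0,0],[0.75,110,3,0,0],[0.75,116,3,1,0],[0.75,116,3,2,0]]
  ]
}}

```text
clock: 9.25
eef_pos: [605.1, -314.1, 10.8]
eef_rot: [-3.141, 0.001, 0.169]
wrist_force: [-0.4, 0.3, -0.8]
finger_gap: 70.6
```

{"fn": "send_rows", "kwargs": {
  "series": [
    [[0,0,0,0,0],[0,0,0,0,0],[0,0,0,0,0],[0,0,0,0,0],[0,0,0,0,0],[0,0,0,0,0],[0,0,0,0,0]]
  ],
  "newtons": 3
}}

```text
clock: 9.95
eef_pos: [605.0, -314.7, 11.7]
eef_rot: [3.141, 0.0, 0.168]
wrist_force: [-2.6, 0.3, 3.5]
finger_gap: 32.1
```

Run:
```python
from h import *
s,R,q=tool(); w=manip.camera('wrist'); print(q,s['wrist_force'],s['finger_gap'])
m=manip.silhouettes('scanner',w)
for x in m[:2]: print(x['conf'],x['rect'])
c=manip.camera('top'); m=manip.silhouettes('scanner',c)
for x in m[:2]: print(x['conf'],x['rect'])
```

```text
[ 604.97527713 -314.67432764   11.67123163] [-2.57345566  0.28710414  3.53386982] 32.11402359236748
0.61 [241.5, 187.9, 63.6, 196.4]
0.75 [381.5, 267.5, 20.3, 35.9]
0.42 [246.9, 145.6, 55.8, 64.8]
```

The handle is held, and a gap of 32 mm fits the part-pressed trigger. Now a light-grip pivot: lift along an arc with the nose left resting on the counter.

{"fn": "send_rows", "kwargs": {
  "series": [
    [[0,-1,0,-6,0],[0,-2.3,0,-11.9,0],[0,-4,0,-18,0],[0,-5.6,0,-23.7,0],[0,-9.9,0,-35,0],[0,-15.2,0,-46,0],[0,-21.4,0,-56.4,0],[0,-28.5,0,-66.3,0],[0,-28.5,0,-66.3,0],[0,-28.5,0,-66.3,0]]
  ]
}}

```text
clock: 11.15
eef_pos: [577.0, -319.6, 78.2]
eef_rot: [3.141, -0.001, 0.168]
wrist_force: [1.6, -0.2, -1.3]
finger_gap: 32.2
```

Run:
```python
from h import *
s,R,q=tool(); print(q,s['wrist_force'],s['finger_gap'])
c=manip.camera('scene'); p=proj(c,[540,-325,40]); u,v=map(int,p); print(u,v)
a=c['img'][max(0,v-75):v+75,max(0,u-100):u+100]; save('piv.png',a,4)
```

```text
[ 577.02256183 -319.58937645   78.20583504] [ 1.64350428 -0.24737905 -1.34756287] 32.199530359575775
185 192
```

View pics/piv.png

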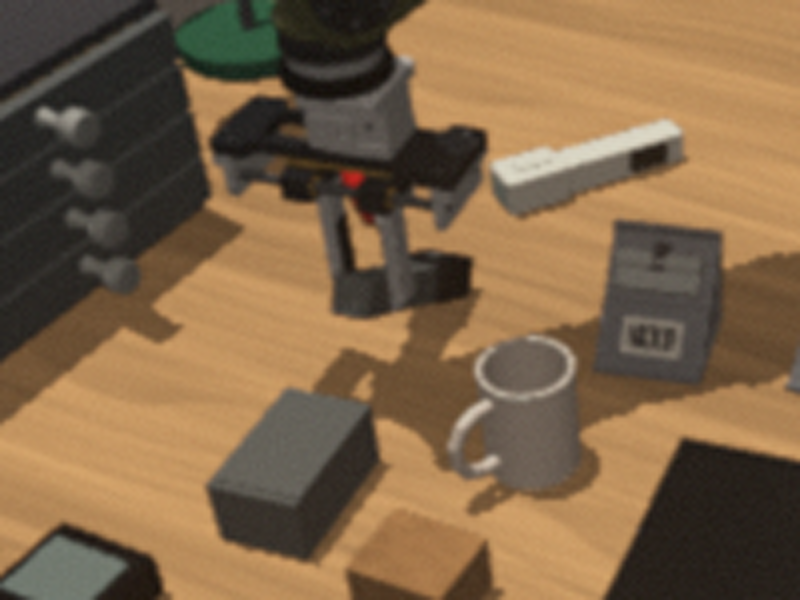

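The 3 N grip held the scanner level, so it didn't pivot. The trigger spring is about 1.5 N/mm, so setting the finger gap gives a softer hold. I'll go back down, open to about 33 mm and repeat the arc.

{"fn": "send_rows", "kwargs": {
  "series": [
    [[0,10,0,25,0],[0,20,0,45,0],[0,25,0,60,0],[0,28,0,65,0],[0,28,0,66,0],[0.353,28,0,66,0],[0.353,28,0,66,0],[0.353,28,0,66,0]]
  ]
}}

```text
clock: 12.0
eef_pos: [604.7, -314.9, 12.5]
eef_rot: [3.141, -0.001, 0.168]
wrist_force: [-0.2, 0.2, -1.4]
finger_gap: 33.6
```

{"fn": "send_rows", "kwargs": {
  "series": [
    [[0.353,-1,0,-6,0],[0.353,-2.3,0,-11.9,0],[0.353,-4,0,-18,0],[0.353,-5.6,0,-23.7,0],[0.353,-5.6,0,-23.7,0],[0.353,-5.6,0,-23.7,0]]
  ]
}}

```text
clock: 12.6
eef_pos: [599.1, -315.6, 35.7]
eef_rot: [3.141, -0.0, 0.168]
wrist_force: [0.6, 0.5, -0.8]
finger_gap: 33.1
```

```bash
cat > fit.py <<'E'
from h import *
from scipy.optimize import minimize
def boxpts(x0,x1,w,h): return [(x,y,z) for x in (x0,x1) for y in (-w/2,w/2) for z in (0,h)]
PTS=[np.array(boxpts(30,88,42,34)),np.array(boxpts(-88,30,30,30))]
def mask(c,T,pr):
    m=np.zeros((420,560),np.uint8)
    for P in PTS:
        u=np.array([pr(c,T[0]+T[1].apply(p)) for p in P]).astype(np.float32); cv2.fillConvexPoly(m,cv2.convexHull((u*16).astype(np.int32)),1,shift=4)
    return m
def sc_pose(tilt,q,R,gx=-50,gz=23,flip=1):
    # scanner +x = -tool x (horizontal), pitched nose down by tilt deg; pivot (gx,gz) at grasp point
    x=-R.as_matrix()[:,0]; z=np.array([0,0,1.]); t=np.radians(tilt)
    X=x*np.cos(t)-z*np.sin(t); Z=x*np.sin(t)+z*np.cos(t); Y=np.cross(Z,X); M=Ro.from_matrix(np.c_[X,Y,Z])
    g=q+R.apply([0,0,-11.]); return g-M.apply([gx,0,gz]),M
E
cat > tilt.py <<'E'
from fit import *
s,R,q=tool(); print(q.round(1),np.round(s['wrist_force'],1),s['finger_gap'],s['clock'])
for n in ['scene','top']:
    c=manip.camera(n); best=[]
    for m in manip.silhouettes('scanner',c)[:3]:
        M=m['pixels'].astype(np.uint8)
        for t in range(-10,95,3):
            for gz in (14,23):
                k=mask(c,sc_pose(t,q,R,gz=gz),proj); best.append(((k&M).sum()/max(1,(k|M).sum()),t,gz,round(m['conf'],2)))
    print(n,sorted(best)[::-1][:4])
E
python3 tilt.py
```

```text
[ 599.1 -315.6   35.7] [ 0.6  0.5 -0.8] 33.13372613171816 12.6
scene [(np.float64(0.638680659670165), 17, 23, 0.56), (np.float64(0.6358296622613803), 14, 23, 0.56), (np.float64(0.6161473087818697), 11, 23, 0.56), (np.float64(0.6124620060790273), 20, 23, 0.56)]
top [(np.float64(0.0), 92, 23, 0.7), (np.float64(0.0), 92, 23, 0.3), (np.float64(0.0), 92, 14, 0.7), (np.float64(0.0), 92, 14, 0.3)]
```

It is now pivoting: the force is half the scanner's weight and the fitted tilt is about 14°. I'll carry on along the arc.

{"fn": "send_rows", "kwargs": {
  "series": [
    [[0.353,-2,0,-6,0],[0.353,-4.3,0,-11.3,0],[0.353,-9.6,0,-22.3,0],[0.353,-15.8,0,-32.7,0],[0.353,-22.9,0,-42.6,0],[0.353,-30.8,0,-51.8,0],[0.353,-39.5,0,-60.3,0],[0.353,-49,0,-68,0],[0.353,-60,0,-75.5,0],[0.353,-60,0,-75.5,0]]
  ]
}}

```text
clock: 13.8
eef_pos: [538.9, -326.3, 112.2]
eef_rot: [3.141, -0.001, 0.167]
wrist_force: [0.8, -0.6, 0.7]
finger_gap: 33.4
```

```bash
python3 tilt.py
python3 - <<'E'
from h import *
w=manip.camera('wrist'); c=manip.camera('scene'); u,v=map(int,proj(c,[520,-325,50]))
a=cv2.resize(c['img'][v-50:v+50,u-60:u+60],None,fx=4,fy=4); b=w['img'][:400]; save('piv2.png',np.hstack([cv2.resize(a,(480,400)),b[:,120:440]]))
E
```

```text
[ 538.9 -326.3  112.2] [ 0.8 -0.6  0.7] 33.4034311810752 13.8
scene [(np.float64(0.7490974729241877), 50, 23, 0.86), (np.float64(0.7086206896551724), 53, 23, 0.86), (np.float64(0.6738351254480287), 47, 23, 0.86), (np.float64(0.6343402225755167), 56, 23, 0.86)]
top []
```

View pics/piv2.png

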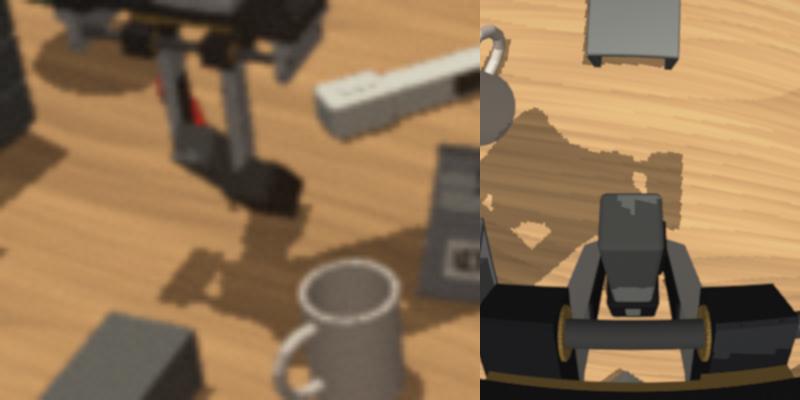

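The scanner is tilted about 50° nose-down, tail end visible at px (632,225) in the right panel. I'll clamp it firmly, lift and re-measure.

{"fn": "send_rows", "kwargs": {
  "series": [
    [[0,0,0,0,0],[0,0,0,0,0],[0,0,0,0,0],[0,0,0,-10,0],[0,0,0,-40,0],[0,0,0,-80,0],[0,0,0,-130,0],[0,0,0,-180,0],[0,0,0,-200,0],[0,0,0,-200,0]]
  ],
  "newtons": 30
}}

```text
clock: 15.1
eef_pos: [540.3, -325.9, 314.9]
eef_rot: [3.138, -0.004, 0.168]
wrist_force: [-1.0, -0.2, -3.1]
finger_gap: 30.6
```

```bash
cat > fitw.py <<'E'
from fit import *
s,R,q=tool(); print(q.round(1),np.round(s['wrist_force'],1),s['finger_gap'],s['clock'])
res={}
cams=[]
for n in ['scene','top','wrist']:
    c=manip.camera(n); pr=(lambda c,p:wproj(c,p,R,q)) if n=='wrist' else proj
    for m in manip.silhouettes('scanner',c)[:3]:
        M=m['pixels'].astype(np.uint8); b=[]
        for t in range(35,66,2):
            for gz in (14,18,22):
              for gx in (-56,-50,-44):
                k=mask(c,sc_pose(t,q,R,gz=gz,gx=gx),pr); b.append((round((k&M).sum()/max(1,(k|M).sum()),3),t,gz,gx))
        b.sort(reverse=True); print(n,round(m['conf'],2),[int(v) for v in m['rect']],b[:5])
E
python3 fitw.py
```

```text
[ 540.3 -325.9  314.9] [-1.  -0.2 -3.1] 30.59221142290022 15.1
scene 0.76 [160, 95, 36, 36] [(np.float64(0.762), 51, 22, -56), (np.float64(0.757), 51, 22, -50), (np.float64(0.75), 53, 22, -56), (np.float64(0.745), 49, 22, -56), (np.float64(0.735), 53, 22, -50)]
scene 0.62 [209, 146, 43, 24] [(np.float64(0.0), 65, 22, -44), (np.float64(0.0), 65, 22, -50), (np.float64(0.0), 65, 22, -56), (np.float64(0.0), 65, 18, -44), (np.float64(0.0), 65, 18, -50)]
scene 0.28 [137, 216, 40, 37] [(np.float64(0.0), 65, 22, -44), (np.float64(0.0), 65, 22, -50), (np.float64(0.0), 65, 22, -56), (np.float64(0.0), 65, 18, -44), (np.float64(0.0), 65, 18, -50)]
wrist 0.92 [241, 192, 65, 125] [(np.float64(0.884), 49, 22, -50), (np.float64(0.876), 47, 22, -50), (np.float64(0.871), 51, 22, -50), (np.float64(0.869), 51, 22, -44), (np.float64(0.866), 49, 22, -44)]
wrist 0.53 [238, 311, 40, 10] [(np.float64(0.025), 51, 14, -56), (np.float64(0.025), 49, 14, -56), (np.float64(0.024), 47, 14, -56), (np.float64(0.023), 51, 14, -50), (np.float64(0.023), 49, 18, -56)]
```

```bash
cat > goal.py <<'E'
from fit import *
L=np.array([486.5,162.9,21.5]); n0=np.radians(14.1)
def goal(azd,phi,a=2,D=60,gx=-50,gz=22):
    az=np.radians(azd);p=np.radians(phi); e=np.array([np.cos(az),np.sin(az),0]); k=np.array([0,0,1.])
    u=e*np.cos(p)+k*np.sin(p); Z=-e*np.sin(p)+k*np.cos(p); Y=np.cross(Z,-u)
    A=L+a*np.array([-np.cos(n0),-np.sin(n0),1])*.7071
    W=A+D*u; O=W+88*u-17*Z; G=W+(88-gx)*u+(gz-17)*Z; M=Ro.from_matrix(np.c_[-u,Y,Z])
    return G+[0,0,-11],O,M
def clear(O,M):
    r=[]
    for nm,rad,z in (('cap',11,100),('shoulder',22,72)):
        for c in ([590,169],[587,169]):
            pts=np.array([[c[0]+rad*np.cos(t),c[1]+rad*np.sin(t),zz] for t in np.linspace(0,6.28,36) for zz in (z,z-12)]); l=M.inv().apply(pts-O)
            d=1e9
            for x0,x1,w,h in ((30,88,21,34),(-88,30,15,30)):
                v=np.maximum(np.maximum(np.c_[x0-l[:,0],np.abs(l[:,1])-w,-l[:,2]],np.c_[l[:,0]-x1,np.abs(l[:,1])-w,l[:,2]-h]),-99); 
                vv=np.linalg.norm(np.maximum(v,0),axis=1); vv[vv==0]=v.max(1)[vv==0]; d=min(d,vv.min())
            r.append((nm,round(d,1)))
    return r
E
python3 - <<'E'
from goal import *
for az in (14,17,20):
  for phi in (49,51,53):
    T,O,M=goal(az,phi); print(az,phi,T.round(1),clear(O,M))
s,R,q=tool(); T,O,M=goal(16,51); print(T); delta(T,106)
E
```

```text
14 49 [607.5 193.1 164.6] [('cap', np.float64(2.2)), ('cap', np.float64(-0.1)), ('shoulder', np.float64(12.2)), ('shoulder', np.float64(10.0))]
14 51 [602.3 191.8 168.9] [('cap', np.float64(6.2)), ('cap', np.float64(4.0)), ('shoulder', np.float64(15.3)), ('shoulder', np.float64(13.0))]
14 53 [596.9 190.4 173.1] [('cap', np.float64(10.3)), ('cap', np.float64(8.0)), ('shoulder', np.float64(18.4)), ('shoulder', np.float64(16.1))]
17 49 [605.7 199.4 164.6] [('cap', np.float64(1.9)), ('cap', np.float64(-0.3)), ('shoulder', np.float64(11.7)), ('shoulder', np.float64(9.4))]
17 51 [600.6 197.9 168.9] [('cap', np.float64(5.7)), ('cap', np.float64(3.3)), ('shoulder', np.float64(14.7)), ('shoulder', np.float64(12.4))]
17 53 [595.3 196.2 173.1] [('cap', np.float64(9.7)), ('cap', np.float64(7.3)), ('shoulder', np.float64(17.7)), ('shoulder', np.float64(15.3))]
20 49 [603.6 205.7 164.6] [('cap', np.float64(3.0)), ('cap', np.float64(0.5)), ('shoulder', np.float64(11.2)), ('shoulder', np.float64(8.9))]
20 51 [598.6 203.8 168.9] [('cap', np.float64(6.3)), ('cap', np.float64(3.9)), ('shoulder', np.float64(14.2)), ('shoulder', np.float64(11.9))]
20 53 [593.3 201.9 173.1] [('cap', np.float64(10.0)), ('cap', np.float64(7.5)), ('shoulder', np.float64(17.2)), ('shoulder', np.float64(14.8))]
[601.17163788 195.83034065 168.93570232]
shift [ 148.3 -503.3  140.9] turn -6.4
```

{"fn": "send_rows", "kwargs": {
  "series": [
    [[0,15,-30,0,0],[0,30,-75,0,-1],[0,45,-125,0,-2],[0,60,-170,0,-3],[0,75,-215,0,-4],[0,90,-260,0,-5],[0,105,-305,0,-6],[0,120,-350,0,-6.4],[0,135,-395,0,-6.4],[0,145,-440,0,-6.4]]
  ]
}}

```text
clock: 16.4
eef_pos: [609.0, 134.4, 309.8]
eef_rot: [-3.141, 0.002, 0.28]
wrist_force: [0.4, -0.8, -2.1]
finger_gap: 30.6
```

Run:
```python
from goal import *
T,O,M=goal(16,51); delta(T+[0,0,60],106); print(tool()[2])
```

```text
shift [  9.5 -61.2  80.9] turn 0.0
[609.04877726 134.39297425 309.8002801 ]
```

{"fn": "send_rows", "kwargs": {
  "series": [
    [[0,5,-30,10,0],[0,9.5,-55,30,0],[0,9.5,-61,60,0],[0,9.5,-61,81,0],[0,9.5,-61,81,0],[0,9.5,-61,81,0]]
  ]
}}

```text
clock: 17.0
eef_pos: [601.5, 193.5, 230.2]
eef_rot: [3.142, 0.0, 0.28]
wrist_force: [0.6, -0.3, -2.3]
finger_gap: 30.6
```

```bash
python3 fitw.py
python3 - <<'E'
from goal import *
T,O,M=goal(16,51); delta(T,106); s,R,q=tool()
c=manip.camera('scene'); a=c['img'].copy()
w=manip.camera('wrist')
# predicted scanner at goal drawn in scene
O2,M2=sc_pose(51,q,R,gz=22)
for P in PTS:
    for i in range(8):
        for j in range(i):
            if (P[i]!=P[j]).sum()==1: cv2.line(a,*[tuple(int(v) for v in proj(c,O2+M2.apply(P[k]))) for k in (i,j)],(0,255,0),1)
u,v=map(int,proj(c,[560,185,100]));  k=cv2.resize(a[v-60:v+60,u-60:u+60],(480,480),interpolation=cv2.INTER_CUBIC); k0=cv2.resize(c['img'][v-60:v+60,u-60:u+60],(480,480),interpolation=cv2.INTER_CUBIC)
save('hov.png',cv2.resize(np.hstack([k0,k]),(800,400)))
E
```

```text
[601.5 193.5 230.2] [ 0.6 -0.3 -2.3] 30.56368231779046 17.0
scene 0.96 [209, 143, 45, 24] [(np.float64(0.0), 65, 22, -44), (np.float64(0.0), 65, 22, -50), (np.float64(0.0), 65, 22, -56), (np.float64(0.0), 65, 18, -44), (np.float64(0.0), 65, 18, -50)]
scene 0.69 [342, 191, 23, 25] [(np.float64(0.75), 49, 22, -56), (np.float64(0.732), 49, 22, -50), (np.float64(0.724), 51, 22, -56), (np.float64(0.714), 47, 22, -56), (np.float64(0.708), 51, 22, -50)]
top 0.8 [360, 262, 41, 58] [(np.float64(0.0), 65, 22, -44), (np.float64(0.0), 65, 22, -50), (np.float64(0.0), 65, 22, -56), (np.float64(0.0), 65, 18, -44), (np.float64(0.0), 65, 18, -50)]
top 0.38 [317, 157, 27, 38] [(np.float64(0.0), 65, 22, -44), (np.float64(0.0), 65, 22, -50), (np.float64(0.0), 65, 22, -56), (np.float64(0.0), 65, 18, -44), (np.float64(0.0), 65, 18, -50)]
wrist 0.61 [240, 193, 66, 123] [(np.float64(0.9), 49, 22, -50), (np.float64(0.886), 47, 22, -50), (np.float64(0.877), 51, 22, -44), (np.float64(0.877), 49, 22, -44), (np.float64(0.872), 45, 22, -50)]
wrist 0.28 [275, 185, 37, 34] [(np.float64(0.03), 41, 22, -44), (np.float64(0.029), 45, 22, -44), (np.float64(0.029), 43, 22, -44), (np.float64(0.029), 39, 22, -44), (np.float64(0.028), 37, 22, -44)]
shift [ 0.1 -2.3 61.8] turn 0.0
```

View pics/hov.png

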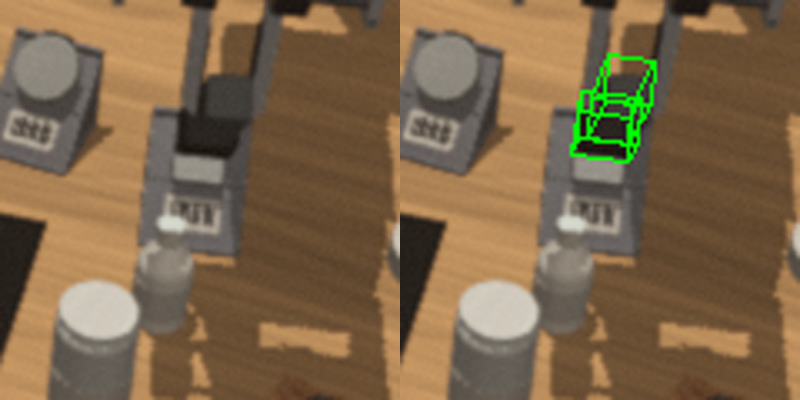

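The overlay roughly agrees, but the model's tail sits about 6 px higher than the real one. I'll fit tilt and grip offsets jointly on both cameras before descending.

```bash
cat > joint.py <<'E'
from goal import *
from scipy.optimize import differential_evolution as DE
s,R,q=tool(); D=[]
for n in ['scene','wrist']:
    c=manip.camera(n); pr=(lambda c,p:wproj(c,p,R,q)) if n=='wrist' else proj
    ms=manip.silhouettes('scanner',c); k=mask(c,sc_pose(50,q,R,gz=22),pr)
    m=max(ms,key=lambda m:(m['pixels']&(k>0)).sum())['pixels'].astype(np.uint8); D.append((c,pr,m))
iou=lambda x:[(lambda k:(k&m).sum()/(k|m).sum())(mask(c,sc_pose(x[0],q,R,gx=x[1],gz=x[2]),pr)) for c,pr,m in D]
for sel in ([0,1],[0],[1]):
    r=DE(lambda x:-sum(iou(x)[i] for i in sel),[(35,65),(-64,-36),(8,32)],maxiter=12,popsize=8,seed=1); print(sel,r.x.round(1),np.round(iou(r.x),3))
E
python3 joint.py
```

```text
[0, 1] [ 46.7 -60.3  28.3] [0.83  0.963]
[0] [ 46.5 -61.9  28. ] [0.837 0.936]
[1] [ 47.4 -60.9  28.9] [0.807 0.978]
```

Run:
```python
from goal import *
for az in (5,14,18,20,22,24,26):
  print(az,[(a,D,[float(x[1]) for x in clear(*goal(az,46.5,a,D,-59.5,28)[1:])]) for a in (0,4) for D in (52,60)])
```

```text
5 [(0, 52, [-3.8, -6.0, 7.5, 5.3]), (0, 60, [-3.2, -3.0, 7.5, 5.3]), (4, 52, [0.1, -2.0, 11.4, 9.3]), (4, 60, [0.1, -1.0, 11.4, 9.3])]
14 [(0, 52, [-2.9, -4.4, 6.2, 4.1]), (0, 60, [-2.9, -3.2, 6.2, 4.1]), (4, 52, [-0.1, -2.0, 10.2, 8.1]), (4, 60, [-0.1, -1.2, 10.2, 8.1])]
18 [(0, 52, [0.6, -0.7, 5.5, 3.4]), (0, 60, [0.6, -0.7, 5.5, 3.4]), (4, 52, [2.7, 0.6, 9.5, 7.4]), (4, 60, [1.4, -0.4, 9.5, 7.4])]
20 [(0, 52, [3.6, 1.5, 5.7, 3.5]), (0, 60, [2.2, 0.1, 5.7, 3.5]), (4, 52, [5.2, 3.4, 9.5, 7.2]), (4, 60, [2.2, 0.0, 9.5, 7.2])]
22 [(0, 52, [5.1, 2.8, 5.7, 3.4]), (0, 60, [3.8, 1.8, 5.7, 3.4]), (4, 52, [8.2, 6.0, 9.6, 7.4]), (4, 60, [4.0, 2.1, 9.6, 7.4])]
24 [(0, 52, [7.1, 5.0, 6.5, 4.3]), (0, 60, [6.1, 4.2, 6.5, 4.3]), (4, 52, [10.0, 7.7, 10.1, 7.8]), (4, 60, [6.5, 4.6, 10.1, 7.8])]
26 [(0, 52, [9.6, 7.4, 7.1, 4.8]), (0, 60, [8.8, 7.0, 7.1, 4.8]), (4, 52, [11.9, 9.8, 10.8, 8.5]), (4, 60, [9.3, 7.5, 10.8, 8.5])]
```

The joint fit agrees across both cameras: tilt about 46.5°, pivot at x≈-59.5, z≈28. A slight sideways approach (az 23°, about 6° off square) clears the cap with the least angular error, so I'll use that.

Run:
```python
from goal import *
T,O,M=goal(23,46.5,3.5,56,-59.5,28); print(T,clear(O,M)); delta(T+[0,0,40],113)
n=np.array([np.cos(n0),np.sin(n0),1])*.7071; print(np.degrees(np.arccos(M.apply([-1,0,0])@n)))
c=manip.camera('top'); print([m['rect'] for m in manip.find_in('oiler',c)[:2]])
```

```text
[605.69935893 213.91307707 168.16043483] [('cap', np.float64(7.8)), ('cap', np.float64(5.6)), ('shoulder', np.float64(9.3)), ('shoulder', np.float64(7.0))]
shift [  9.8 -18.3  21.9] turn -7.0
6.389990635029289
[[247.1, 145.2, 54.3, 63.1]]
```

{"fn": "send_rows", "kwargs": {
  "series": [
    [[0,5,-10,0,-4],[0,10,-18,5,-7],[0,10,-18,15,-7],[0,10,-18,22,-7],[0,10,-18,22,-7],[0,10,-18,22,-7]]
  ]
}}

```text
clock: 18.3
eef_pos: [606.0, 213.3, 207.9]
eef_rot: [-3.142, 0.0, 0.401]
wrist_force: [0.3, -0.3, -2.1]
finger_gap: 30.6
```

```bash
python3 joint.py | head -1
python3 - <<'E'
from goal import *
T,O,M=goal(23,46.5,3.5,56,-59.5,28); delta(T,113)
s,R,q=tool(); w=manip.camera('wrist'); c=manip.camera('scene')
im=w['img'].copy(); ss=c['img'].copy()
# draw goal scanner + cap model
pr2=[(im,lambda p:wproj(w,p,R,q)),(ss,lambda p:proj(c,p))]
O2,M2=sc_pose(46.5,q,R,gx=-59.5,gz=28)
for a,f in pr2:
    for P in PTS:
        for i in range(8):
            for j in range(i):
                if (P[i]!=P[j]).sum()==1: cv2.line(a,*[tuple(int(round(v)) for v in f(O2+M2.apply(P[k]))) for k in (i,j)],(0,255,0),1)
    for z in (100,85): cv2.polylines(a,[np.array([f((588.5+11*np.cos(t),169+11*np.sin(t),z)) for t in np.linspace(0,6.28,30)]).astype(np.int32)],True,(255,0,0),1)
u,v=map(int,proj(c,[560,185,70]))
save('hov2.png',np.hstack([cv2.resize(ss[v-50:v+50,u-50:u+50],(400,400),interpolation=cv2.INTER_CUBIC),cv2.resize(im[120:320,160:360],(400,400),interpolation=cv2.INTER_CUBIC)]))
E
```

```text
[0, 1] [ 46.6 -59.7  29.3] [0.84  0.961]
shift [-0.3 -0.5 40.2] turn 0.0
```

View pics/hov2.png

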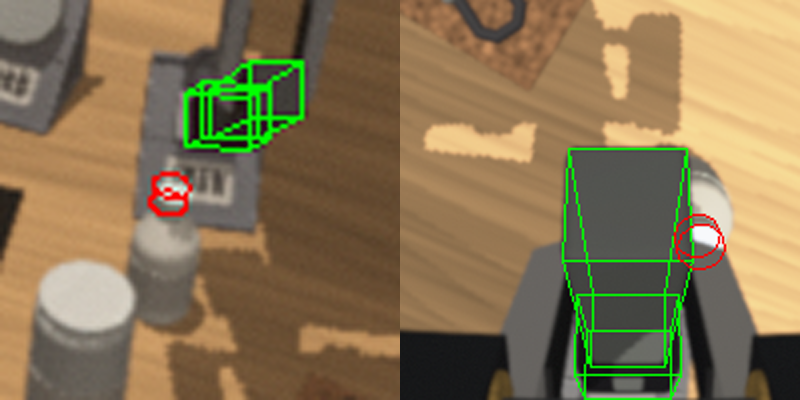

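The scanner model (green) and cap model (red) both match the two pictures. The cap is beside the handle, near (705,238) in the right panel. Now I'll descend and hold.

{"fn": "send_rows", "kwargs": {
  "series": [
    [[0,0,0,8,0],[0,0,0,16,0],[0,0,0,23,0],[0,0,0,29,0],[0,0,0,34,0],[0,0,0,37,0],[0,0,0,39,0],[0,0,0,40,0],[0,0,0,40,0],[0,0,0,40,0]]
  ]
}}

```text
clock: 19.6
eef_pos: [606.1, 213.8, 168.2]
eef_rot: [3.142, -0.0, 0.402]
wrist_force: [0.2, -0.0, -1.6]
finger_gap: 31.0
```

{"fn": "send_rows", "kwargs": {
  "series": [
    [[0,0,0,0,0],[0,0,0,0,0],[0,0,0,0,0],[0,0,0,0,0],[0,0,0,0,0],[0,0,0,0,0],[0,0,0,0,0],[0,0,0,0,0],[0,0,0,0,0],[0,0,0,0,0]]
  ]
}}

```text
clock: 20.6
eef_pos: [606.0, 213.7, 167.9]
eef_rot: [3.142, 0.0, 0.402]
wrist_force: [-0.3, -0.6, -3.1]
finger_gap: 30.8
```

```bash
python3 joint.py | head -1
python3 - <<'E'
from goal import *
s,R,q=tool(); O,M=sc_pose(46.5,q,R,gx=-59.5,gz=28.5); W=O+M.apply([88,0,17]); u=M.apply([1,0,0]); n=np.array([np.cos(n0),np.sin(n0),1])*.7071
t=(L-W)@n/(u@n); h=W+t*u-L; print(q,s['wrist_force'],'dist',t.round(1),'hit off lateral,up',round(float(h@[-np.sin(n0),np.cos(n0),0]),1),round(float(h@(np.array([-np.cos(n0),-np.sin(n0),1])*.7071)),1))
E
```

```text
[0, 1] [ 45.9 -63.9  30.9] [0.708 0.955]
[606.00047646 213.73288001 167.95282595] [ 0.21846983 -0.72837159 -2.404478  ] dist 56.1 hit off lateral,up -0.3 2.7
```

There was no contact, and the measured hold is 56 mm from the label, aimed about 3 mm above its middle. For margin I'll hold once more at 60 mm, then retreat upward.

{"fn": "send_rows", "kwargs": {
  "series": [
    [[0,1.5,0,-1.5,0],[0,3,0,-2.5,0],[0,3,0,-2.5,0],[0,3,0,-2.5,0],[0,3,0,-2.5,0],[0,3,0,-2.5,0],[0,3,0,-2.5,0],[0,3,0,-2.5,0],[0,3,0,-2.5,0],[0,3,0,-2.5,0]]
  ]
}}

```text
clock: 21.8
eef_pos: [608.8, 214.9, 170.4]
eef_rot: [3.142, -0.0, 0.402]
wrist_force: [0.4, 0.0, -0.9]
finger_gap: 30.4
```

{"fn": "send_rows", "kwargs": {
  "series": [
    [[0,0,0,0,0],[0,0,0,0,0],[0,0,0,0,0],[0,0,0,0,0],[0,0,0,0,0],[0,0,0,-20,0],[0,0,0,-60,0],[0,0,0,-100,0],[0,0,0,-130,0],[0,0,0,-130,0]]
  ]
}}

```text
clock: 22.8
eef_pos: [609.6, 215.2, 305.3]
eef_rot: [3.141, -0.008, 0.402]
wrist_force: [0.2, 1.7, -2.0]
finger_gap: 31.0
```

```bash
python3 joint.py | head -1
python3 - <<'E'
from goal import *
s,R,q=tool(); print(q,s['clock'])
# mat: corners avg of two views
C=np.array([[713,77],[733,-60],[547,-87],[527,49]]); print('mat',C.mean(0),np.degrees(np.arctan2(*(C[0]+C[1]-C[2]-C[3])[::-1])))
m=C.mean(0); yaw=np.radians(8.4); e=np.array([np.cos(yaw),np.sin(yaw)])
# scanner origin over mat centre when flat, nose along -e. nose bottom edge at m-88e ; start: nose bottom 10 above mat with tilt 46.5
p=np.radians(46.5); gx,gz=-59.5,28.5
hor=(88-gx)*np.cos(p)-gz*np.sin(p); ver=(88-gx)*np.sin(p)+gz*np.cos(p)
G=np.r_[m-88*e+hor*e, 3+10+ver]; T=G-[0,0,11]; print(T,hor,ver); delta(T+[0,0,100],98.4)
E
```

```text
[0, 1] [ 46.8 -57.4  28.1] [0.882 0.958]
[608.3814364  214.77624446 298.26953765] 23.0
mat [630.    -5.25] 8.410222398951008
[622.93573521  -6.29315987 128.61082513] 80.85913034097851 126.61082513158442
shift [-72.9 209.2  69.8] turn 14.6
```

{"fn": "send_rows", "kwargs": {
  "series": [
    [[0,-10,30,0,5],[0,-30,75,0,10],[0,-45,120,0,14],[0,-60,160,10,14.6],[0,-73,195,30,14.6],[0,-73,209,50,14.6],[0,-73,209,80,14.6],[0,-73,209,110,14.6],[0,-73,209,140,14.6],[0,-73,209,150,14.6]]
  ]
}}

```text
clock: 24.0
eef_pos: [621.5, -6.0, 145.8]
eef_rot: [-3.14, 0.007, 0.147]
wrist_force: [0.1, 0.3, -2.8]
finger_gap: 30.9
```

{"fn": "send_rows", "kwargs": {
  "series": [
    [[0,0,0,5,0],[0,0,0,10,0],[0,0,0,13,0],[0,0,0,16,0],[0,0,0,16,0]]
  ]
}}

```text
clock: 24.5
eef_pos: [623.5, -6.0, 134.6]
eef_rot: [3.142, -0.0, 0.147]
wrist_force: [-0.7, -0.4, -2.4]
finger_gap: 30.7
```

```bash
python3 joint.py | head -1; python3 -c "
from h import *
s,R,q=tool(); print(q,s['wrist_force'],s['clock'])"
```

```text
[0, 1] [ 46.3 -58.6  28.7] [0.802 0.961]
[623.53835391  -5.95736151 134.80536894] [ 0.33697121  0.21211806 -2.02432281] 24.7
```

{"fn": "send_rows", "kwargs": {
  "series": [
    [[0,0,0,4,0],[0,0,0,7,0],[0,0,0,10,0],[0,0,0,12,0],[0,0,0,13,0],[0,0,0,13,0]]
  ]
}}

```text
clock: 25.3
eef_pos: [623.4, -6.0, 121.3]
eef_rot: [-3.142, 0.0, 0.147]
wrist_force: [-0.7, -1.0, -2.1]
finger_gap: 31.1
```

{"fn": "send_rows", "kwargs": {
  "series": [
    [[0,0,0,1,0],[0,0,0,2,0],[0,0,0,3,0],[0,0,0,3,0]]
  ]
}}

```text
clock: 25.7
eef_pos: [623.4, -6.0, 118.3]
eef_rot: [-3.142, 0.0, 0.147]
wrist_force: [0.7, -0.5, -2.4]
finger_gap: 30.5
```

{"fn": "send_rows", "kwargs": {
  "series": [
    [[0,0,0,1,0],[0,0,0,2,0],[0,0,0,2,0]]
  ]
}}

```text
clock: 26.0
eef_pos: [623.4, -6.0, 116.3]
eef_rot: [-3.142, 0.0, 0.147]
wrist_force: [-0.1, -0.1, -2.1]
finger_gap: 30.5
```

{"fn": "send_rows", "kwargs": {
  "series": [
    [[0,0,0,1,0],[0,0,0,2,0],[0,0,0,3,0],[0,0,0,3,0]]
  ]
}}

```text
clock: 26.4
eef_pos: [623.6, -6.0, 113.6]
eef_rot: [3.142, -0.0, 0.147]
wrist_force: [1.4, 0.0, -0.1]
finger_gap: 30.1
```

{"fn": "send_rows", "kwargs": {
  "series": [
    [[0,0,0,1,0],[0,0,0,2,0],[0,0,0,2,0]]
  ]
}}

```text
clock: 26.7
eef_pos: [624.4, -5.9, 112.7]
eef_rot: [3.141, -0.003, 0.147]
wrist_force: [3.1, 0.8, 6.7]
finger_gap: 30.7
```

The nose is touching the mat. I'll loosen the grip and follow the arc back down to flat.

{"fn": "send_rows", "kwargs": {
  "series": [
    [[0.353,0,0,0,0],[0.353,0,0,0,0],[0.353,2,0,1,0],[0.353,5,0,3,0],[0.353,10,0,6,0],[0.353,15,0,10,0],[0.353,20,0,14.5,0],[0.353,24.5,0,19,0],[0.353,29,0,24,0],[0.353,29,0,24,0]]
  ],
  "newtons": 3
}}

```text
clock: 27.7
eef_pos: [652.2, -1.6, 86.4]
eef_rot: [-3.141, 0.001, 0.147]
wrist_force: [0.5, 0.5, -0.5]
finger_gap: 33.0
```

```bash
sed 's/(35,65)/(-5,65)/;s/sc_pose(50/sc_pose(30/' joint.py > joint2.py; python3 joint2.py | head -1; python3 -c "
from h import *
s,R,q=tool(); print(q,s['wrist_force'],s['finger_gap'],s['clock'])"
```

```text
[0, 1] [ 33.6 -50.7  32. ] [0.605 0.796]
[652.01289643  -1.76833016  87.57758352] [-0.46182945 -1.41911687 -1.74965655] 33.2134928930198 27.9
```

{"fn": "send_rows", "kwargs": {
  "series": [
    [[0.353,5,0,5,0],[0.353,8,0,10,0],[0.353,12,0,16,0],[0.353,15,0,21,0],[0.353,18,0,27,0],[0.353,21,0,32,0],[0.353,24,0,38,0],[0.353,26.5,0,44,0],[0.353,28.5,0,49,0],[0.353,28.5,0,49,0]]
  ]
}}

```text
clock: 28.9
eef_pos: [680.2, 2.5, 37.5]
eef_rot: [-3.141, 0.001, 0.147]
wrist_force: [-0.3, -0.2, -2.0]
finger_gap: 33.2
```

```bash
sed -i 's/sc_pose(30/sc_pose(8/' joint2.py; python3 joint2.py; python3 -c "
from h import *
s,R,q=tool(); print(q,s['wrist_force'],s['finger_gap'],s['clock'])"
```

```text
[0, 1] [ 18.9 -49.8  31.3] [0.436 0.782]
[0] [ 24.9 -38.1  31.8] [0.479 0.604]
[1] [ 18.3 -50.6  31. ] [0.431 0.785]
[680.36915646   2.4206563   38.79994407] [-0.03128402 -0.18321747 -1.63551778] 33.09667367759965 29.1
```

{"fn": "send_rows", "kwargs": {
  "series": [
    [[0.353,1,0,4,0],[0.353,2,0,7,0],[0.353,3,0,10,0],[0.353,3,0,13,0],[0.353,3,0,15,0],[0.353,3,0,15,0]]
  ]
}}

```text
clock: 29.7
eef_pos: [683.1, 2.9, 23.0]
eef_rot: [-3.141, 0.0, 0.147]
wrist_force: [-0.0, -0.4, -2.3]
finger_gap: 33.2
```

{"fn": "send_rows", "kwargs": {
  "series": [
    [[0.353,0,0,2,0],[0.353,0,0,4,0],[0.353,0,0,6,0],[0.353,0,0,6,0]]
  ]
}}

```text
clock: 30.1
eef_pos: [683.1, 2.9, 17.1]
eef_rot: [-3.142, 0.0, 0.147]
wrist_force: [1.0, 0.0, -1.2]
finger_gap: 33.3
```

Run:
```python
from fit import *
s,R,q=tool(); print(q,s['wrist_force'],s['finger_gap'],s['clock'])
for n in ('wrist','top'):
    c=manip.camera(n)
    for m in manip.silhouettes('scanner',c)[:3]:
        M=m['pixels']; k=mask(c,sc_pose(0,q,R,gx=-56,gz=28),(lambda c,p:wproj(c,p,R,q)) if n=='wrist' else proj)
        print(n,round(m['conf'],2),m['rect'],cv2.boundingRect(k),((k>0)&M).sum()/((k>0)|M).sum())
```

```text
[683.14834539   2.90816682  17.07213769] [ 0.97685516  0.01638916 -1.20470642] 33.286485767794765 30.1
wrist 0.74 [240.4, 182.8, 65.8, 199.3] (241, 197, 65, 223) 0.6246704197249341
top 0.96 [363.7, 266.2, 37.8, 52.8] (267, 148, 23, 59) 0.0
```

{"fn": "send_rows", "kwargs": {
  "series": [
    [[0.353,0,0,1,0],[0.353,0,0,2,0],[0.353,0,0,2,0],[0.353,0,0,2,0]]
  ]
}}

```text
clock: 30.7
eef_pos: [683.4, 2.9, 15.5]
eef_rot: [3.142, -0.0, 0.147]
wrist_force: [1.1, 0.0, 1.1]
finger_gap: 33.4
```

Run:
```python
from fit import *
s,R,q=tool(); print(q,s['wrist_force'],s['finger_gap'],s['clock'])
c=manip.camera('wrist'); M=max(manip.silhouettes('scanner',c),key=lambda m:m['pixels'].sum())['pixels']; ys,xs=np.nonzero(M)
print([(int(v),int(xs[ys==v].min()),int(xs[ys==v].max())) for v in range(ys.min(),ys.max()+1,8)])
pr=lambda p:[round(float(a)) for a in wproj(c,p,R,q)]
for t in (-8,0,8,16):
    O,Mr=sc_pose(t,q,R,gx=-50,gz=23); print(t,{k:pr(O+Mr.apply(p)) for k,p in dict(tailL=(-88,-15,30),tailR=(-88,15,30),hbL=(30,-21,34),hbR=(30,21,34),noL=(88,-21,34),noR=(88,21,34)).items()})
```

```text
[683.37234363   2.90313012  15.49590653] [1.1420647  0.01121713 1.08495812] 33.383372249477524 30.7Traceback (most recent call last):
  File "<stdin>", line 4, in <module>
    return umr_minimum(a, axis, None, out, keepdims, initial, where)
ValueError: zero-size array to reduction operation minimum which has no identity
```

It has made contact and is resting flat. I'll open slowly, rise and check.

{"fn": "send_rows", "kwargs": {
  "series": [
    [[0.4,0,0,0,0],[0.5,0,0,0,0],[0.6,0,0,0,0],[0.7,0,0,0,0],[0.7,0,0,-10,0],[0.7,0,0,-40,0],[0.7,0,0,-80,0],[0.7,0,0,-130,0],[0.7,0,0,-180,0],[0.7,0,0,-180,0]]
  ]
}}

```text
clock: 31.8
eef_pos: [685.5, 2.8, 204.8]
eef_rot: [3.139, -0.012, 0.147]
wrist_force: [0.4, 0.5, 1.0]
finger_gap: 66.0
```

```bash
cat > flat.py <<'E'
from fit import *
from scipy.optimize import differential_evolution as DE
s,R,q=tool(); print(q.round(1),s['finger_gap'],s['clock'])
for n in ('wrist','top','scene'):
    c=manip.camera(n); pr=(lambda c,p:wproj(c,p,R,q)) if n=='wrist' else proj
    for t in ('scanner','mat'):
        for m in manip.silhouettes(t,c)[:3]:
            M=m['pixels'].astype(np.uint8); ys,xs=np.nonzero(M); b=cv2.boxPoints(cv2.minAreaRect(np.c_[xs,ys].astype(np.float32)))
            P=np.array([(wonz(c,*p,3,R,q) if n=='wrist' else onz(c,*p,3)) for p in b])[:,:2]
            print(n,t,round(m['conf'],2),[int(v) for v in m['rect']],P.round().tolist())
            if t=='scanner' and np.linalg.norm(P.mean(0)-[630,-4])<120:
                f=lambda x:(lambda k:-(k&M).sum()/(k|M).sum())(mask(c,(np.array([x[0],x[1],3]),Ro.from_euler('ZY',[x[2],x[3]],degrees=True)),pr))
                r=DE(f,[(590,670),(-45,35),(160,215),(-12,12)],maxiter=15,popsize=8,seed=0); print('  pose x y yaw pitch',r.x.round(1),round(-r.fun,3))
E
python3 flat.py
```

```text
[685.5   2.8 204.8] 66.02109547284994 31.8
wrist scanner 0.97 [256, 157, 33, 148] [[719.0, 29.0], [724.0, -10.0], [535.0, -41.0], [529.0, 4.0]]
  pose x y yaw pitch [665.  -44.1 192.9  -2.6] -0.0
wrist mat 0.76 [213, 156, 118, 149] [[523.0, 63.0], [715.0, 81.0], [736.0, -58.0], [547.0, -96.0]]
top mat 0.62 [294, 176, 9, 24] [[634.0, -64.0], [635.0, -71.0], [548.0, -79.0], [547.0, -72.0]]
scene scanner 0.57 [253, 223, 29, 54] [[723.0, -19.0], [514.0, -53.0], [521.0, 0.0], [726.0, 27.0]]
  pose x y yaw pitch [664.6 -44.9 191.8 -11.6] -0.0
scene scanner 0.53 [233, 226, 64, 56] [[740.0, -58.0], [555.0, -124.0], [534.0, 50.0], [716.0, 93.0]]
  pose x y yaw pitch [ 6.492e+02 -4.000e-01  1.831e+02 -1.180e+01] -6659474394840993.0
scene mat 0.96 [235, 226, 65, 58] [[737.0, -55.0], [546.0, -114.0], [536.0, 52.0], [722.0, 89.0]]flat.py:12: RuntimeWarning: overflow encountered in scalar negative
  f=lambda x:(lambda k:-(k&M).sum()/(k|M).sum())(mask(c,(np.array([x[0],x[1],3]),Ro.from_euler('ZY',[x[2],x[3]],degrees=True)),pr))
```

```bash
sed -i 's/-(k&M).sum()\//-float((k\&M).sum())\//' flat.py; python3 flat.py | grep -v mat
```

```text
[683.    2.9 194.5] 65.42900909493262 32.25
wrist scanner 0.9 [255, 156, 34, 151] [[719.0, 29.0], [725.0, -10.0], [532.0, -42.0], [526.0, 4.0]]
  pose x y yaw pitch [635.1  -3.8 187.7   5.8] 0.95
top scanner 0.9 [364, 265, 36, 56] [[202.0, -242.0], [352.0, -347.0], [327.0, -385.0], [178.0, -279.0]]
scene scanner 0.77 [253, 222, 30, 58] [[723.0, -18.0], [512.0, -52.0], [520.0, 1.0], [726.0, 27.0]]
  pose x y yaw pitch [637.9  -2.  188.8   4.7] 0.889
scene scanner 0.64 [206, 148, 41, 21] [[294.0, -410.0], [153.0, -313.0], [230.0, -258.0], [361.0, -353.0]]
```

{"fn": "send_rows", "kwargs": {
  "series": [
    [[1,0,0,-30,0],[1,0,0,-60,0],[1,0,0,-60,0]]
  ]
}}

```text
clock: 33.0
eef_pos: [684.3, 2.9, 260.3]
eef_rot: [3.14, -0.007, 0.147]
wrist_force: [-0.3, -0.6, 0.7]
finger_gap: 86.0
```

```bash
python3 flat.py | grep -v mat
python3 - <<'E'
from h import *
s,R,q=tool()
for n in ('wrist','top','scene'):
    c=manip.camera(n); f=(lambda u,v,z:wonz(c,u,v,z,R,q)) if n=='wrist' else (lambda u,v,z:onz(c,u,v,z))
    for t,z in (('oiler',0),('lock_bow',9),('cup',0),('aerosol',0)):
        print(n,t,[(round(m['conf'],2),[int(v) for v in m['rect']]) for m in manip.find_in(t,c)[:2]])
E
```

```text
[684.3   2.9 260.3] 85.97643724281411 33.0
wrist scanner 0.77 [258, 153, 31, 133] [[719.0, 30.0], [725.0, -11.0], [534.0, -41.0], [527.0, 4.0]]
  pose x y yaw pitch [635.2  -3.4 187.5   6. ] 0.922
top scanner 0.77 [362, 266, 39, 54] [[210.0, -240.0], [355.0, -347.0], [328.0, -385.0], [184.0, -277.0]]
top scanner 0.7 [314, 122, 23, 19] [[803.0, -128.0], [801.0, -205.0], [728.0, -202.0], [730.0, -125.0]]
scene scanner 0.87 [207, 148, 46, 22] [[293.0, -410.0], [148.0, -297.0], [230.0, -242.0], [365.0, -352.0]]
scene scanner 0.79 [255, 223, 29, 55] [[720.0, -25.0], [508.0, -51.0], [520.0, 4.0], [726.0, 23.0]]
  pose x y yaw pitch [639.1  -2.  190.4   5.1] 0.907
wrist oiler [(0.73, [117, 215, 48, 49])]
wrist lock_bow [(0.94, [35, 149, 38, 42])]
wrist cup [(0.87, [364, 214, 64, 76])]
wrist aerosol [(0.95, [73, 74, 105, 61])]
top oiler [(0.76, [211, 182, 16, 17]), (0.28, [140, 228, 29, 25])]
top lock_bow [(0.8, [156, 158, 23, 25])]
top cup [(0.58, [321, 159, 23, 34])]
top aerosol [(0.95, [208, 114, 22, 31])]
scene oiler [(0.96, [325, 235, 21, 33])]
scene lock_bow [(0.86, [373, 288, 35, 24]), (0.23, [251, 221, 31, 57])]
scene cup [(0.96, [196, 200, 34, 39])]
scene aerosol [(0.88, [302, 251, 28, 69]), (0.31, [172, 240, 35, 36])]
```

```bash
sed 's/(-12,12)/(-.1,.1)/' flat.py > f2.py; python3 f2.py | grep pose; python3 -c "
from cell import manip; print(manip.sign_off())"
```

```text
pose x y yaw pitch [634.6  -4.2 188.3   0. ] 0.939
  pose x y yaw pitch [619.4 -44.9 208.4   0. ] 0.008
  pose x y yaw pitch [637.6  -4.5 188.9   0. ] 0.888
the job is handed in; nothing more can be done
None
```

I took the scanner out of its dock, read the square padlock's wedge and laid the scanner flat on the black mat. I handed the job in at about 33 s. Nothing in the interface confirms that the label was actually read.

- **Lock:** the customer's lock on the cork mat is the square padlock, so I read `label_bow`.
- **Reading:** the tool only points down, so I tilted the scanner in a loose grip with its nose on the counter, then clamped it at 30 N with the trigger squeezed. I held it still for about a second at 56 mm, then again at about 60 mm. By my measurements it was about 6° off square and aimed about 3 mm above the label's middle. I chose that pose so the scanner would clear the oil bottle in front of the wedge.
- **Placing:** the last fits put the scanner at about (635–638, −4), against a mat centre of about (630, −4). It is aligned with the mat and released.
- **Other things:** forces stayed small during the reading and the placing. The oil bottle, lock, mug and spray can were detected within a few pixels of where they started.

**Checks that disagreed:**
- An early tilt fit gave 50°. A better fit from both cameras gave 46.5°, which I used.
- With pitch left free, the last fit showed about 5° nose-down. A flat fit matched almost as well (0.94 overlap in the wrist view), and a released scanner cannot stay tilted like that on the mat.

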